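# Reverse the valve lever on the wort transfer rig and shut the valve

### The job

The lever on this ball valve has been fitted the wrong way round, so the plate chiller beside it stops it from being swung shut. Lift the lever off the valve stem, turn it end for end and refit it fully down on the stem so that its grip points the opposite way along the pipe, then swing it a quarter turn clockwise (seen from above) to shut the valve completely. Leave the other things on the bench where they are.

Things in the scene. Friction and masses are not known exactly. Their poses are not given: they have to be found in the camera images.
- lever_hub (a point): Centre of the loose lever's bare-metal hub block (44 x 40 mm, 24 mm high), 12 mm above its flat underside. x points along the lever to the grip, y across (40 mm), z up. Upright through hole 25 mm along x by 13 mm along y: fits the stem either way round. Lever about 220 g, balancing inside the hub. Fully down, this point is 12 mm above stem_seat.
- lever_grip (a point): Point on the lever's black grip bar, 90 mm from the hub centre along the lever's x axis, at the same height as the hub centre. The bar is 20 mm wide, 14 mm high and runs from 38 to 130 mm from the hub centre.
- stem_seat (a point): Centre of the top of the round collar (36 mm across, 82 mm above the bench) on which the hub rests. Above it stands the brass stem: 22 mm along x, 10 mm along y, 30 mm tall, top rounded; 1.5 mm clearance each side, about 0.14 rad free play. Turns with the stem; z up, x along the pipe to the inlet when open. The lever's grip starts towards +x; end for end it lies towards -x.
- stem (a joint): Turn of the valve stem: 0 = open (along the pipe, as at the start), 1.571 rad = shut (across the pipe), hard stops at both ends; grows clockwise seen from above, stays where it is left, takes about 0.25 N m to turn.
- rig: Fixed rig: base plate 340 x 190 mm, pipe (28 mm thick, axis 42 mm up) along x, ball valve mid-way. Origin on the bench under the stem; +x to the inlet end (flange disc), -x to the outlet (ribbed hose barb). Chiller: metal block 110 mm high, y -93 to -127 mm, x -85 to +145 mm; the +y side is free. All else is under 65 mm high but the valve's neck (30 mm across) below the collar.
- bowl: Bystander: red plastic bowl, 130 mm across, 55 mm high; origin under its centre.
- bottle: Bystander: white plastic bottle, 64 mm across, 170 mm high; origin under its centre.
- wrench: Bystander: steel spanner, 200 mm long, lying flat; origin on the bench under its middle.
- gasket: Bystander: steel pipe ring, 64 mm across, 12 mm high, lying flat; origin under its centre.
Mind the look-alikes: they are no part of the job. What is shaped like the part that bears lever_hub but red is not meant.

How it is judged:
By the outcome, as a careful person would: the job done as asked, in the order asked, and still so for the second after the job is handed in, with the robot touching nothing.
It also fails if it takes over 51 s, if anything falls off the work surface, if the arm or the gripper's body presses on something with over 40 N, if the wrist force passes 120 N, or if a joint passes its speed limit or range.

### The arm

A 6-joint arm with a two-finger parallel gripper is mounted at the origin on the work surface. World frame = base frame: x ahead of the robot, y to its left, z up, the work surface at z = 0. Lengths are in mm, angles in rad, forces in N, time in s.
With the tool pointing down it reaches from about 275 to 750 mm from the base axis. Payload 10.2 kg.
Tool frame: the origin (TCP) lies on the front face of the gripper's body, between the roots of the fingers; the fingertips stand 73 mm ahead of it and the grasp point (between the pads) lies 54 mm ahead of it; z points along the fingers, y is the line along which they close (so a half turn about z gives the same grasp; the last joint's range is limited). The gripper opens to 85 mm and grips with 20 to 120 N. Pads are 22 mm wide; open, the fingers measure 114 mm over their backs; the gripper's body (76 mm by 85 mm) begins 54 mm behind the grasp point. The pads swing forward as they close: fully open they stand 13 mm farther back than shut.
Start: joints at [-1.38, 0.313, 1.498, -0, 1.331, -0.223], TCP at [211.086, -480.702, 303.894] pointing down, gripper open.
Joint ranges: [-2.94, 2.94], [-0.97, 2.17], [0.19, 2.56], [-1.23, 4.37], [0.02, 3.11], [-2.88, 2.88]. Speed limits (rad/s): [2.39, 2.39, 3.01, 3.14, 3.14, 3.14].

### API

Orientations are given as a unit quaternion [w, x, y, z].
In Python, from rig import * gives the robot as it stands.
- The arm moves only by the tool step_arm, never from a script. Its argument "plan" is a list of rows, each an object with "offset": the shift along the tool's x, y, z in cm, a list of three; "rot": the turn, a rotation vector about the tool's x, y, z in degrees, a list of three; "gripper": the finger opening in cm, from 0 to 8.54. In form: [{"offset": [x, y, z], "rot": [wx, wy, wz], "gripper": gripper}, ...]. A call has 1 to 12 rows; each row is the pose to reach, as a shift and turn from the pose commanded when the call began, along the tool's axes at that moment; what a row does not reach only later rows make up. A row lasts 1/10 s, in which the tool goes at most 50 mm and 8.59 degrees, less where a joint would pass 70% of its speed; a pose out of reach is approached as far as the arm can. A call with a gripper value outside its range is refused whole. The fingers move at their own pace and stop on an object; "squeeze" is the grip in N (left out, the last holds). Time passes only in rows, so rows that repeat a pose let the fingers close. It gives the time, the measured TCP pose, the force, the opening and the grip force at its end, in the units of the state.
- sense(): the state, without advancing time (a new reading comes with each control period).
- capture(name): name is "side" or "top" or "wrist"; returns a dict with "color" (400x640x3 uint8, red, green, blue), "depth" (400x640 float32, mm along the optical axis (not along the pixel's ray), 0 where there is no reading), "vertical_fov" (degrees; the focal length in pixels is half the picture's height over the tangent of half this angle, whatever the lens; pixels are square), "cx", "cy" (the principal point, pixels), "rvec" (rotation vector, rad) and "tvec" (3), from world to camera coordinates, as OpenCV has them; the wrist camera has in their place "mount" (4x4, takes a point from camera to tool coordinates, whose origin is the TCP and whose axes are the flange's). Camera axes: x right, y down, z forward; pixel columns grow to the right and rows downward; lengths in mm; the calibration is good to about 2 mm. A picture is of the moment at which its call begins: read the wrist's pose just before it.
- finish_job(): hands the job in; it is judged then, once.
The state is a dict: "time_s": time; "joints": joint angles; "dq": joint speeds; "tau": joint torques, N m; "eef_pos": TCP position; "ee_rot": TCP orientation; "force": force on the tool from outside, world axes, zero at the start; "wrist_torque": the same for the moment, N m; "grip_width": opening from 0.0 (shut) to 1.0 (fully open); "grip_force": force on a finger pad.
Only numpy, scipy, OpenCV 4.12 (cv2) and the standard library are available. Lean on these libraries where they do the work, as an engineer would, in place of code of your own. Each camera call takes 0.05 s, during which the arm holds its last target. There are 200 camera calls.

## Working session

There is one attempt and no reset: what is moved stays moved. The work goes in short steps, Python scripts to look and compute and a tool call to move; the robot and the scene stay as the last step left them, time stands still between calls to the robot, and variables do not carry over. Pictures are saved under pics/ and viewed, at most 10 in all, crops included, and the job is handed in when it is done.

Besides the shell and the picture viewer there is one more tool, called after "Call:" as name(argument=value, ...), one argument or row to a line, values as JSON. step_arm: Moves the arm, as the interface text tells. Its arguments: {"type":"object","properties":{"plan":{"type":"array"},"squeeze":{"type":"number"}},"required":["plan"]}

```bash
ls; mkdir -p pics
cat > h.py <<'E'
from rig import *
import numpy as np, cv2
from scipy.spatial.transform import Rotation as R
def cam(name):
    s=sense(); c=capture(name); f=200/np.tan(np.radians(c["vertical_fov"])/2)
    if "mount" in c:
        q=s["ee_rot"]; T=np.eye(4); T[:3,:3]=R.from_quat([q[1],q[2],q[3],q[0]]).as_matrix(); T[:3,3]=s["eef_pos"]
        M=T@np.array(c["mount"])
    else:
        Rm=cv2.Rodrigues(np.array(c["rvec"],float))[0]; M=np.eye(4); M[:3,:3]=Rm.T; M[:3,3]=-Rm.T@np.array(c["tvec"],float).ravel()
    c["f"]=f; c["M"]=M; return c
def ray(c,u,v,z):
    d=c["M"][:3,:3]@np.array([(u-c["cx"])/c["f"],(v-c["cy"])/c["f"],1.]); o=c["M"][:3,3]
    return o+d*(z-o[2])/d[2]
def cloud(c):
    v,u=np.mgrid[0:400,0:640]; d=c["depth"]
    p=np.stack([(u-c["cx"])/c["f"]*d,(v-c["cy"])/c["f"]*d,d],-1)
    return p@c["M"][:3,:3].T+c["M"][:3,3]
def save(c,n): cv2.imwrite("pics/"+n,c["color"][:,:,::-1])
E
python3 - <<'E'
from h import *
for n in ["side","top"]:
    c=cam(n); save(c,n+"0.png"); print(n,c["M"].round(2).tolist(),c["f"])
print(sense())
E
```

```text
pics
side [[-0.89, -0.25, 0.38, 22.33], [-0.45, 0.51, -0.73, 873.04], [-0.01, -0.82, -0.57, 753.04], [0.0, 0.0, 0.0, 1.0]] 384.5120138514962
top [[-0.02, -0.99, 0.16, 237.1], [-1.0, 0.03, 0.01, -5.2], [-0.01, -0.16, -0.99, 1488.97], [0.0, 0.0, 0.0, 1.0]] 406.4503091536926
{'time_s': 0.1, 'joints': array([-1.38040369e+00,  3.13367301e-01,  1.49830592e+00,  3.81105013e-05,
        1.33097668e+00, -2.23395251e-01]), 'dq': array([-2.82128121e-05, -1.16711334e-03, -2.72633794e-03, -1.04275353e-03,
       -5.18384984e-04,  7.80938609e-04]), 'tau': array([ 2.56222556e-03, -4.12897074e+01, -2.60143000e+01, -1.99045535e-04,
        3.02744826e-03,  2.63750110e-06]), 'eef_pos': array([ 211.06495277, -480.56493533,  303.42671951]), 'ee_rot': array([-5.28245354e-04,  9.78674479e-01,  2.05416612e-01,  2.72275604e-05]), 'force': array([-0.00877938, -0.22314529, -0.08387236]), 'wrist_torque': array([-0.03075501,  0.01626395,  0.01765809]), 'grip_force': 0.0, 'grip_width': 0.9968446706011242}
```

View pics/side0.png

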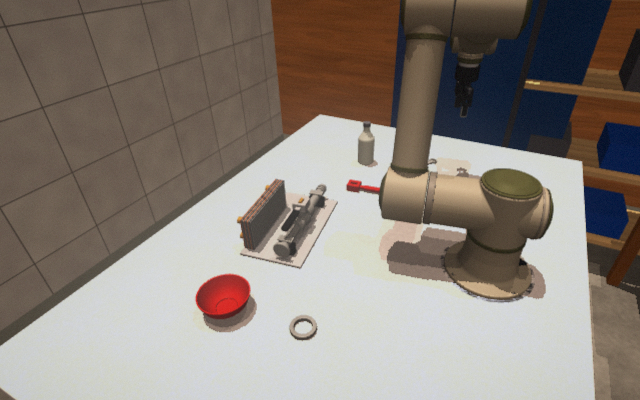

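View pics/top0.png

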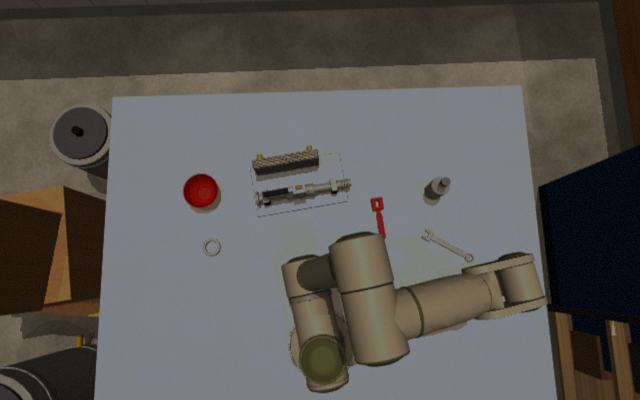

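The top view shows the rig at about (300,188): the chiller is above it, the inlet flange is at (262,200) and the ribbed barb is at (345,184). Candidates for the lever are the black grip with bare hub on the stem, about (275–305,190), and the red look-alike lever at (378,212). The wrench at (447,245) is a different shape. I choose the black and bare-metal one on the valve and will check it in a close crop.

Run:
```python
from h import *
c=cam("top"); P=cloud(c)
cv2.imwrite("pics/crop1.png",cv2.resize(c["color"][140:225,235:365,::-1],None,fx=6,fy=6,interpolation=cv2.INTER_CUBIC))
for z0,z1 in [(98,125),(86,97)]:
    m=(P[...,2]>z0)&(P[...,2]<z1); m[:140]=0;m[225:]=0;m[:,:235]=0;m[:,365:]=0
    n,l,st,ce=cv2.connectedComponentsWithStats(m.astype(np.uint8))
    for i in range(1,n):
        if st[i,4]>8:
            q=P[l==i]; print(z0,st[i],q.mean(0).round(1),cv2.minAreaRect(q[:,:2].astype(np.float32)))
```

```text
98 [252 147  67  23 678] [645.9 117.  109.2] ((654.9334106445312, 117.47286987304688), (52.31184387207031, 233.44041442871094), 8.274473190307617)
98 [289 181  17  13 150] [542.8  72.  106. ] ((543.0050659179688, 76.48907470703125), (40.30477523803711, 55.24846649169922), 8.324869155883789)
98 [262 187  27  10 122] [529.3 153.9 101.6] ((529.7468872070312, 153.0928955078125), (20.003450393676758, 91.35657501220703), 8.918961524963379)
86 [306 145   6   5  17] [689.9  31.8  94.1] ((690.6089477539062, 32.381629943847656), (17.827390670776367, 18.071704864501953), 0.05195901170372963)
86 [257 154   6   5  14] [663.5 208.4  93.3] ((662.3125, 208.00498962402344), (17.47992515563965, 13.405402183532715), 87.44468688964844)
86 [305 159   9   3  12] [643.5  31.3  90.6] ((643.513916015625, 31.755136489868164), (2.9319276809692383, 29.081863403320312), 7.554795265197754)
86 [273 163  20   4  23] [629.  126.   92.2] ((628.8822021484375, 125.87178802490234), (2.974602222442627, 68.18258666992188), 7.41499662399292)
```

View pics/crop1.png

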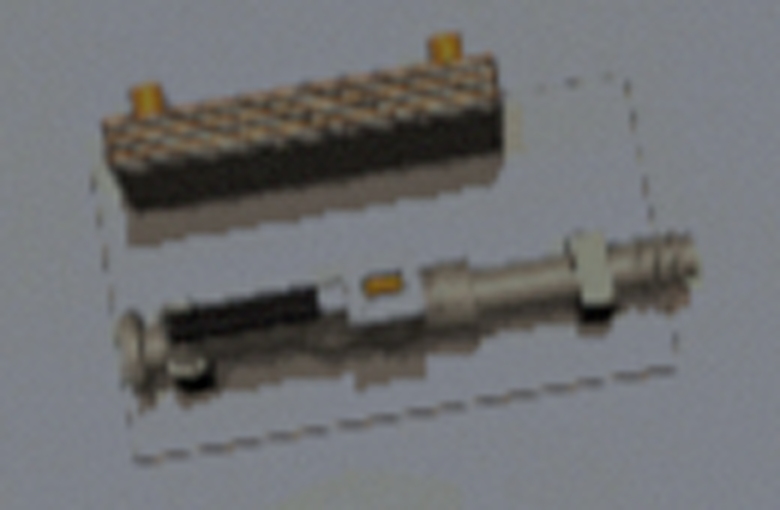

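The crop confirms it: black grip, bare hub at crop (385,290) and brass stem at crop (382,285), with the grip pointing to the inlet flange. Hub centre is about (542.7, 70) and lever yaw about 98.6°.

J6 can't make a half turn from the grasp orientation (q6≈0, range ±2.88). So I'll set the lever down part-turned on the bench, regrasp it from the other side, and then refit it.

Call:
step_arm(
  plan=[
    {"offset": [52.5,-37.1,4],"rot": [0,0,-75],"gripper": 8.5},
    {"offset": [52.5,-37.1,4],"rot": [0,0,-75],"gripper": 8.5},
    {"offset": [52.5,-37.1,4],"rot": [0,0,-75],"gripper": 8.5},
    {"offset": [52.5,-37.1,4],"rot": [0,0,-75],"gripper": 8.5},
    {"offset": [52.5,-37.1,4],"rot": [0,0,-75],"gripper": 8.5},
    {"offset": [52.5,-37.1,4],"rot": [0,0,-75],"gripper": 8.5},
    {"offset": [52.5,-37.1,4],"rot": [0,0,-75],"gripper": 8.5},
    {"offset": [52.5,-37.1,4],"rot": [0,0,-75],"gripper": 8.5},
    {"offset": [52.5,-37.1,4],"rot": [0,0,-75],"gripper": 8.5},
    {"offset": [52.5,-37.1,4],"rot": [0,0,-75],"gripper": 8.5},
    {"offset": [52.5,-37.1,4],"rot": [0,0,-75],"gripper": 8.5},
    {"offset": [52.5,-37.1,4],"rot": [0,0,-75],"gripper": 8.5},
  ],
)

```text
time_s: 1.35
eef_pos: [520.6, 34.5, 266.4]
ee_rot: [-0.0, 0.651, 0.759, -0.0]
force: [0.3, -0.6, 0.0]
grip_width: 0.994
grip_force: 0.0
```

```bash
cat >> h.py <<'E'
def go(x,y,z,psi):
    "offset cm / rot deg from the measured pose (tool down) to TCP x,y,z, tool-x yaw psi deg"
    s=sense(); q=s["ee_rot"]; A=R.from_quat([q[1],q[2],q[3],q[0]]); p=np.radians(psi)
    B=R.from_matrix(np.array([[np.cos(p),np.sin(p),0],[np.sin(p),-np.cos(p),0],[0,0,-1]]))
    X=A.as_matrix()[:,0]
    print("pos",np.round(s["eef_pos"],1),"psi",round(np.degrees(np.arctan2(X[1],X[0])),2),"q1,q6",s["joints"][[0,5]].round(3),"F",s["force"].round(1),"T",s["wrist_torque"].round(2),
     "-> offset",(A.inv().apply(np.array([x,y,z])-s["eef_pos"])/10).round(2),"rot",np.degrees((A.inv()*B).as_rotvec()).round(2))
E
python3 - <<'E'
from h import *
c=cam("wrist"); save(c,"w0.png"); P=cloud(c)
print(np.array(c["mount"]).round(2).tolist())
m=(P[...,2]>97)&(P[...,2]<125)&(P[...,0]<600)&(c["depth"]>0)
n,l,st,ce=cv2.connectedComponentsWithStats(m.astype(np.uint8))
for i in range(1,n):
    if st[i,4]>100:
        q=P[l==i]; print(st[i],q.mean(0).round(1),cv2.minAreaRect(q[:,:2].astype(np.float32)))
go(543,70,260,98.6)
E
```

```text
[[0.0, -0.95, -0.3, 76.78], [1.0, -0.0, 0.0, 0.3], [-0.0, -0.3, 0.95, -70.4], [0.0, 0.0, 0.0, 1.0]]
[ 326    0   52  196 6238] [536.1 112.1 103.2] ((535.4610595703125, 117.72050476074219), (40.06004333496094, 141.3589324951172), 9.181946754455566)
pos [522.4  39.7 265.7] psi 98.94 q1,q6 [-0.149 -0.306] F [-3.4  4.8 -1.2] T [ 0.14  0.11 -0.01] -> offset [2.68 2.5  0.58] rot [ 0.05 -0.14  0.34]
```

View pics/w0.png

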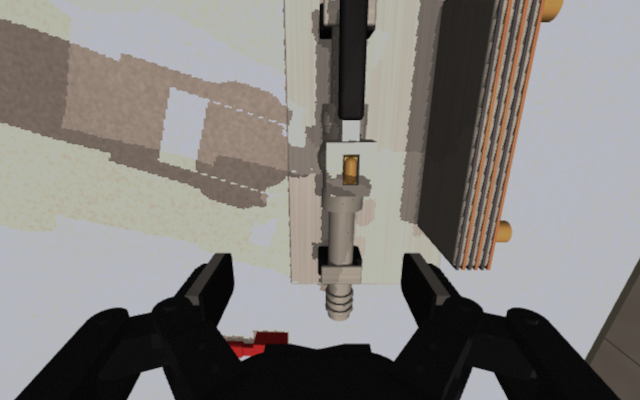

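The wrist view shows the hub at (350,160), the brass stem at (350,169) and the grip running up to (352,10). The red look-alike is only at the bottom edge (260,345). Next I hover above the hub and measure it standing still.

Call:
step_arm(
  plan=[
    {"offset": [2.7,2.5,3.5],"rot": [0,0,0.4],"gripper": 8.5},
    {"offset": [2.7,2.5,3.5],"rot": [0,0,0.4],"gripper": 8.5},
    {"offset": [2.7,2.5,3.5],"rot": [0,0,0.4],"gripper": 8.5},
    {"offset": [2.7,2.5,3.5],"rot": [0,0,0.4],"gripper": 8.5},
  ],
)

```text
time_s: 1.8
eef_pos: [540.5, 62.1, 232.6]
ee_rot: [0.001, 0.654, 0.756, 0.0]
force: [0.1, -0.1, -0.3]
grip_width: 0.993
grip_force: 0.0
```

```bash
cat >> h.py <<'E'
def hub(c,ztop,L):
    "hub block and grip in lever axes, from points near the hub top (z=ztop)"
    P=cloud(c); s=sense(); l=np.radians(L); ux=np.array([np.cos(l),np.sin(l)]); uy=np.array([-ux[1],ux[0]])
    m=(abs(P[...,2]-ztop)<4)&(c["depth"]>0)
    hsv=cv2.cvtColor(c["color"],cv2.COLOR_RGB2HSV)
    n,lab,st,ce=cv2.connectedComponentsWithStats(m.astype(np.uint8)); i=1+np.argmax(st[1:,4])
    q=P[lab==i][:,:2]; a=q@ux; b=q@uy
    print("hub top comp",st[i],"x-range",np.percentile(a,[.5,99.5]).round(1),"y-range",np.percentile(b,[.5,99.5]).round(1),"rect",cv2.minAreaRect(q.astype(np.float32)))
    return q,ux,uy,hsv,P
E
python3 - <<'E'
from h import *
c=cam("wrist"); save(c,"w1.png")
q,ux,uy,hsv,P=hub(c,106,98.6)
a=q@ux;b=q@uy
# profile: width across y per x bin
for x0 in np.arange(a.min(),a.max(),4):
    k=(a>=x0)&(a<x0+4)
    if k.sum()>3: print(round(x0,1),k.sum(),b[k].min().round(1),b[k].max().round(1))
m=((hsv[...,0]>10)&(hsv[...,0]<30)&(hsv[...,1]>120)&(P[...,2]>100)&(np.hypot(P[...,0]-543,P[...,1]-70)<40))
k=P[m]; print("brass",m.sum(),k.mean(0), "range",(k[:,:2]@ux).min(),(k[:,:2]@ux).max(),(k[:,:2]@uy).min(),(k[:,:2]@uy).max())
m=(P[...,2]>96)&(P[...,2]<104.5)&(hsv[...,2]<70)&(np.hypot(P[...,0]-543,P[...,1]-70)<140)&(P[...,0]<590)
r=cv2.minAreaRect(P[m][:,:2].astype(np.float32)); print("grip",m.sum(),r)
s=sense();X=s["eef_pos"][:2]; print("tcp in lever axes",X@ux,X@uy)
go(543,70,170,98.6)
E
```

```text
hub top comp [ 293  181   57   60 2890] x-range [-34.7   9.4] y-range [-567.3 -527.7] rect ((543.2916870117188, 69.2613296508789), (40.154632568359375, 44.63679122924805), 9.006129264831543)
-35.2 242 -567.3 -528.0
-31.2 269 -567.2 -528.0
-27.2 256 -567.1 -527.6
-23.2 208 -567.7 -527.5
-19.2 213 -567.6 -527.7
-15.2 209 -567.5 -527.9
-11.2 216 -567.3 -528.0
-7.2 232 -567.2 -527.4
-3.2 308 -567.2 -527.5
0.8 304 -567.0 -527.6
4.8 330 -566.9 -527.7
8.8 103 -566.9 -527.7
brass 403 [542.08854279  70.50799986 110.54513945] range -24.440236859358002 -1.831663869811922 -551.6046329698912 -542.1581735591561
grip 4519 ((536.9010009765625, 127.21317291259766), (38.00830078125, 140.96914672851562), 3.757570505142212)
tcp in lever axes -19.578955903362036 -543.7561039363136
pos [540.6  62.  232.8] psi 98.25 q1,q6 [-0.101 -0.245] F [ 0.5 -0.8  0.7] T [ 0.01 -0.03  0.04] -> offset [0.77 0.34 6.28] rot [ 0.1   0.03 -0.35]
```

Call:
step_arm(
  plan=[
    {"offset": [0.68,0.37,0],"rot": [0,0,-0.7],"gripper": 8.5},
    {"offset": [0.68,0.37,3],"rot": [0,0,-0.7],"gripper": 8.5},
    {"offset": [0.68,0.37,5.3],"rot": [0,0,-0.7],"gripper": 8.5},
    {"offset": [0.68,0.37,5.3],"rot": [0,0,-0.7],"gripper": 8.5},
    {"offset": [0.68,0.37,5.3],"rot": [0,0,-0.7],"gripper": 8.5},
  ],
)

```text
time_s: 2.35
eef_pos: [543.6, 70.0, 179.7]
ee_rot: [0.0, 0.649, 0.76, 0.0]
force: [0.2, 0.2, 0.0]
grip_width: 0.994
grip_force: 0.0
```

Run:
```python
from h import *
go(543.3,69.3,155,99)
```

```text
pos [543.6  70.  179.7] psi 99.01 q1,q6 [-0.086 -0.243] F [0.2 0.2 0. ] T [-0.05  0.01 -0.01] -> offset [-0.06 -0.04  2.47] rot [0.06 0.01 0.01]
```

Call:
step_arm(
  plan=[
    {"offset": [-0.06,-0.04,1.5],"rot": [0,0,0],"gripper": 8.5},
    {"offset": [-0.06,-0.04,2.5],"rot": [0,0,0],"gripper": 8.5},
    {"offset": [-0.06,-0.04,2.5],"rot": [0,0,0],"gripper": 8.5},
    {"offset": [-0.06,-0.04,2.5],"rot": [0,0,0],"gripper": 3},
    {"offset": [-0.06,-0.04,2.5],"rot": [0,0,0],"gripper": 3},
    {"offset": [-0.06,-0.04,2.5],"rot": [0,0,0],"gripper": 3},
    {"offset": [-0.06,-0.04,2.5],"rot": [0,0,0],"gripper": 3},
    {"offset": [-0.06,-0.04,2.5],"rot": [0,0,0],"gripper": 3},
  ],
  squeeze=40,
)

```text
time_s: 3.15
eef_pos: [543.1, 69.4, 154.3]
ee_rot: [0.0, 0.649, 0.76, 0.0]
force: [-2.1, -0.8, 5.4]
grip_width: 0.456
grip_force: 41.1
```

Run:
```python
from h import *
go(543.3,69.3,155,99); s=sense(); print(s["grip_width"],s["grip_force"])
```

```text
pos [543.1  69.4 154.3] psi 99.01 q1,q6 [-0.087 -0.244] F [-2.1 -0.8  5.4] T [0.03 0.27 0.02] -> offset [-0.02  0.02 -0.07] rot [0.05 0.01 0.01]
0.4555198205498315 41.10575795173645
```

Call:
step_arm(
  plan=[
    {"offset": [0,0,-1.5],"rot": [0,0,0],"gripper": 3},
    {"offset": [0,0,-4],"rot": [0,0,0],"gripper": 3},
    {"offset": [0,0,-7],"rot": [0,0,0],"gripper": 3},
    {"offset": [0,0,-7],"rot": [0,0,0],"gripper": 3},
    {"offset": [0,0,-7],"rot": [0,0,0],"gripper": 3},
  ],
)

```text
time_s: 3.65
eef_pos: [542.7, 69.4, 223.3]
ee_rot: [-0.0, 0.649, 0.76, -0.0]
force: [0.5, 0.1, -2.4]
grip_width: 0.458
grip_force: 40.8
```

Run:
```python
from h import *
c=cam("wrist"); save(c,"w2.png"); s=sense(); print(s["grip_width"],s["grip_force"])
go(390,60,110,144)
```

```text
0.46002410927712395 40.785353779792786
pos [542.4  69.5 222.6] psi 99.01 q1,q6 [-0.087 -0.244] F [ 1.2  0.3 -2.7] T [ 0.05  0.02 -0.02] -> offset [  1.45 -15.19  11.28] rot [ -0.08  -0.06 -44.99]
```

View pics/w2.png

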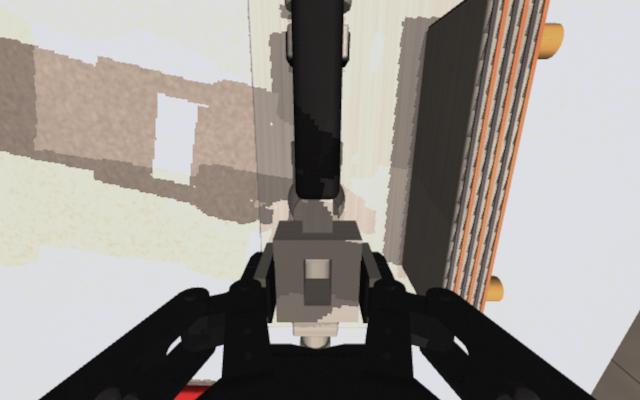

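The lever is held and off the stem. The hub top spans pixels (273–362, 240–322) with the hole at (305–330, 258–303). Next I carry it to the free bench in front.

Call:
step_arm(
  plan=[
    {"offset": [1.5,-15.2,0],"rot": [0,0,-45],"gripper": 3},
    {"offset": [1.5,-15.2,0],"rot": [0,0,-45],"gripper": 3},
    {"offset": [1.5,-15.2,0],"rot": [0,0,-45],"gripper": 3},
    {"offset": [1.5,-15.2,4],"rot": [0,0,-45],"gripper": 3},
    {"offset": [1.5,-15.2,8],"rot": [0,0,-45],"gripper": 3},
    {"offset": [1.5,-15.2,11.3],"rot": [0,0,-45],"gripper": 3},
    {"offset": [1.5,-15.2,11.3],"rot": [0,0,-45],"gripper": 3},
    {"offset": [1.5,-15.2,11.3],"rot": [0,0,-45],"gripper": 3},
    {"offset": [1.5,-15.2,11.3],"rot": [0,0,-45],"gripper": 3},
    {"offset": [1.5,-15.2,11.3],"rot": [0,0,-45],"gripper": 3},
  ],
)

```text
time_s: 4.7
eef_pos: [391.0, 60.4, 111.8]
ee_rot: [0.001, 0.309, 0.951, 0.0]
force: [-0.1, 0.3, -1.6]
grip_width: 0.457
grip_force: 41.4
```

Run:
```python
from h import *
go(390,60,74,144)
```

```text
pos [391.   60.4 111.8] psi 143.99 q1,q6 [-0.145 -1.087] F [-0.1  0.3 -1.6] T [ 0.08  0.   -0.05] -> offset [ 0.07 -0.1   3.78] rot [ 0.06  0.12 -0.01]
```

Call:
step_arm(
  plan=[
    {"offset": [0,0,2],"rot": [0,0,0],"gripper": 3},
    {"offset": [0,0,3.4],"rot": [0,0,0],"gripper": 3},
    {"offset": [0,0,3.6],"rot": [0,0,0],"gripper": 3},
    {"offset": [0,0,3.7],"rot": [0,0,0],"gripper": 3},
    {"offset": [0,0,3.75],"rot": [0,0,0],"gripper": 3},
    {"offset": [0,0,3.75],"rot": [0,0,0],"gripper": 3},
  ],
)

```text
time_s: 5.3
eef_pos: [390.8, 60.4, 73.7]
ee_rot: [0.001, 0.309, 0.951, 0.0]
force: [-0.3, 0.2, -1.7]
grip_width: 0.461
grip_force: 41.4
```

Call:
step_arm(
  plan=[
    {"offset": [0,0,0.1],"rot": [0,0,0],"gripper": 3},
    {"offset": [0,0,0.15],"rot": [0,0,0],"gripper": 3},
    {"offset": [0,0,0.15],"rot": [0,0,0],"gripper": 3},
  ],
)

```text
time_s: 5.6
eef_pos: [390.7, 60.4, 72.3]
ee_rot: [0.0, 0.309, 0.951, 0.0]
force: [-2.4, 0.3, 10.4]
grip_width: 0.454
grip_force: 42.9
```

Call:
step_arm(
  plan=[
    {"offset": [0,0,0],"rot": [0,0,0],"gripper": 8.5},
    {"offset": [0,0,0],"rot": [0,0,0],"gripper": 8.5},
    {"offset": [0,0,0],"rot": [0,0,0],"gripper": 8.5},
    {"offset": [0,0,-3],"rot": [0,0,0],"gripper": 8.5},
    {"offset": [0,0,-7],"rot": [0,0,8],"gripper": 8.5},
    {"offset": [0,0,-9],"rot": [0,0,90],"gripper": 8.5},
    {"offset": [0,0,-9],"rot": [0,0,90],"gripper": 8.5},
    {"offset": [0,0,-9],"rot": [0,0,90],"gripper": 8.5},
    {"offset": [0,0,-9],"rot": [0,0,90],"gripper": 8.5},
    {"offset": [0,0,-9],"rot": [0,0,90],"gripper": 8.5},
    {"offset": [0,0,-9],"rot": [0,0,90],"gripper": 8.5},
    {"offset": [0,0,-9],"rot": [0,0,90],"gripper": 8.5},
  ],
)

```text
time_s: 6.8
eef_pos: [390.4, 60.5, 161.6]
ee_rot: [-0.0, 0.791, 0.612, -0.0]
force: [1.2, 0.1, 0.8]
grip_width: 0.995
grip_force: 0.0
```

Run:
```python
from h import *
go(390.7,60.4,165,-36)
```

```text
pos [390.4  60.5 161.6] psi 75.49 q1,q6 [-0.145  0.108] F [1.2 0.1 0.8] T [-0.   -0.   -0.01] -> offset [ 0.    0.03 -0.34] rot [-1.0000e-02  1.0000e-02  1.1149e+02]
```

Call:
step_arm(
  plan=[
    {"offset": [0,0,0],"rot": [0,0,111.5],"gripper": 8.5},
    {"offset": [0,0,0],"rot": [0,0,111.5],"gripper": 8.5},
    {"offset": [0,0,0],"rot": [0,0,111.5],"gripper": 8.5},
    {"offset": [0,0,0],"rot": [0,0,111.5],"gripper": 8.5},
    {"offset": [0,0,0],"rot": [0,0,111.5],"gripper": 8.5},
    {"offset": [0,0,0],"rot": [0,0,111.5],"gripper": 8.5},
    {"offset": [0,0,0],"rot": [0,0,111.5],"gripper": 8.5},
    {"offset": [0,0,0],"rot": [0,0,111.5],"gripper": 8.5},
    {"offset": [0,0,0],"rot": [0,0,111.5],"gripper": 8.5},
    {"offset": [0,0,0],"rot": [0,0,111.5],"gripper": 8.5},
    {"offset": [0,0,0],"rot": [0,0,111.5],"gripper": 8.5},
    {"offset": [0,0,0],"rot": [0,0,111.5],"gripper": 8.5},
  ],
)

```text
time_s: 8.0
eef_pos: [390.4, 60.5, 161.6]
ee_rot: [0.0, 0.971, -0.239, -0.0]
force: [0.5, -0.1, 0.2]
grip_width: 0.995
grip_force: 0.0
```

Call:
step_arm(
  plan=[
    {"offset": [0,0,0],"rot": [0,0,8.5],"gripper": 8.5},
    {"offset": [0,0,0],"rot": [0,0,8.5],"gripper": 8.5},
    {"offset": [0,0,0],"rot": [0,0,8.5],"gripper": 8.5},
    {"offset": [0,0,0],"rot": [0,0,8.5],"gripper": 8.5},
  ],
)

```text
time_s: 8.4
eef_pos: [390.4, 60.5, 161.6]
ee_rot: [0.0, 0.952, -0.306, -0.0]
force: [0.3, -0.0, -0.4]
grip_width: 0.992
grip_force: 0.0
```

Run:
```python
from h import *
c=cam("wrist"); save(c,"w3.png")
q,*_=hub(c,24,144)
go(390.7,60.4,72.5,-36)
```

```text
hub top comp [ 291  184   54   57 2461] x-range [-304.1 -260. ] y-range [-298.6 -259. ] rect ((391.8861999511719, 59.81739044189453), (40.131385803222656, 44.77158737182617), 53.636070251464844)
pos [390.4  60.5 161.6] psi -35.66 q1,q6 [-0.145  2.048] F [ 0.6 -0.9 -0.5] T [0.07 0.04 0.  ] -> offset [ 0.03 -0.01  8.91] rot [-0.    0.    0.34]
```

View pics/w3.png

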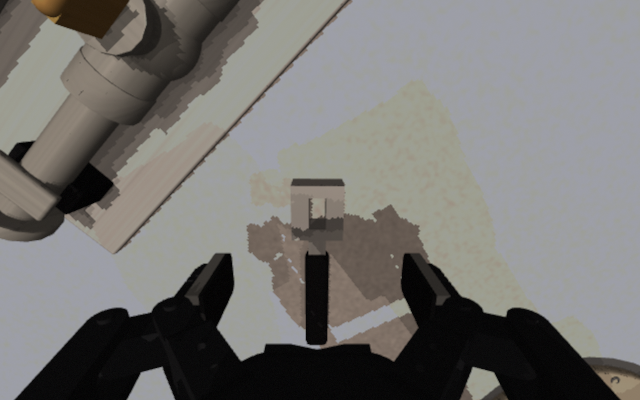

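The lever stands upright on the bench, hub at (318,210), and the gripper is now turned round with the grip towards the bottom of the picture (316,300). I regrasp 1 mm along tool x to centre on it.

Call:
step_arm(
  plan=[
    {"offset": [0.1,0,4],"rot": [0,0,0.5],"gripper": 8.5},
    {"offset": [0.1,0,7.5],"rot": [0,0,0.5],"gripper": 8.5},
    {"offset": [0.1,0,8.8],"rot": [0,0,0.5],"gripper": 8.5},
    {"offset": [0.1,0,8.8],"rot": [0,0,0.5],"gripper": 8.5},
    {"offset": [0.1,0,8.8],"rot": [0,0,0.5],"gripper": 3},
    {"offset": [0.1,0,8.8],"rot": [0,0,0.5],"gripper": 3},
    {"offset": [0.1,0,8.8],"rot": [0,0,0.5],"gripper": 3},
    {"offset": [0.1,0,8.8],"rot": [0,0,0.5],"gripper": 3},
    {"offset": [0.1,0,8.8],"rot": [0,0,0.5],"gripper": 3},
  ],
  squeeze=50,
)

```text
time_s: 9.35
eef_pos: [391.6, 59.8, 74.6]
ee_rot: [-0.0, 0.95, -0.311, 0.001]
force: [-2.4, 0.0, 9.4]
grip_width: 0.458
grip_force: 50.5
```

Run:
```python
from h import *
go(400,60,190,-36)
i=cv2.imread("pics/w1.png"); h=cv2.cvtColor(i,cv2.COLOR_BGR2HSV)
m=((h[...,0]>10)&(h[...,0]<30)&(h[...,1]>120)).astype(np.uint8); m[:181]=0;m[241:]=0;m[:,:293]=0;m[:,350:]=0
print(cv2.minAreaRect(np.argwhere(m)[:,::-1].astype(np.float32)),"(image up = tool x, psi 98.25)")
g=cv2.cvtColor(i,cv2.COLOR_BGR2GRAY)
for l in cv2.createLineSegmentDetector().detect(g)[0][:,0]:
    d=l[2:]-l[:2]; n=np.hypot(*d); a=np.degrees(np.arctan2(d[0],-d[1])); a=(a+90)%180-90
    if n>70 and abs(a)<12: print(l.round(),round(n),round(a,2))
```

```text
pos [391.6  59.8  74.6] psi -36.26 q1,q6 [-0.146  2.057] F [-2.4  0.   9.4] T [-0.07  0.31  0.07] -> offset [  0.68  -0.52 -11.54] rot [-0.04 -0.09 -0.26]
((320.5, 212.0), (30.0, 13.0), 90.0) (image up = tool x, psi 98.25)
[400. 281. 423.  23.] 258 5.13
[335.  51. 334. 153.] 103 0.63
[305. 152. 302.  11.] 141 -1.04
[491.   0. 449. 279.] 282 8.64
[530.   1. 474. 299.] 304 10.56
[511.   0. 461. 294.] 298 9.61
[482.   0. 443. 271.] 273 8.16
[539.   0. 480. 304.] 310 10.85
[519.   0. 467. 295.] 299 9.92
[499.   0. 454. 284.] 288 9.03
[252.   1. 257.  87.] 86 -3.55
```

Call:
step_arm(
  plan=[
    {"offset": [0,0,-4],"rot": [0,0,0],"gripper": 3},
    {"offset": [0,0,-9],"rot": [0,0,-8],"gripper": 3},
    {"offset": [0,0,-13.5],"rot": [0,0,-95],"gripper": 3},
    {"offset": [0,0,-13.5],"rot": [0,0,-95],"gripper": 3},
    {"offset": [0,0,-13.5],"rot": [0,0,-95],"gripper": 3},
    {"offset": [0,0,-13.5],"rot": [0,0,-95],"gripper": 3},
    {"offset": [0,0,-13.5],"rot": [0,0,-95],"gripper": 3},
    {"offset": [0,0,-13.5],"rot": [0,0,-95],"gripper": 3},
    {"offset": [0,0,-13.5],"rot": [0,0,-95],"gripper": 3},
    {"offset": [0,0,-13.5],"rot": [0,0,-95],"gripper": 3},
    {"offset": [0,0,-13.5],"rot": [0,0,-95],"gripper": 3},
    {"offset": [0,0,-13.5],"rot": [0,0,-95],"gripper": 3},
  ],
)

```text
time_s: 10.55
eef_pos: [391.0, 59.9, 208.9]
ee_rot: [0.0, 0.875, 0.485, 0.0]
force: [0.1, 0.7, -1.1]
grip_width: 0.458
grip_force: 51.8
```

Run:
```python
from h import *
go(542.9,68.2,210,98.3)
c=cam("top"); cv2.imwrite("pics/t2.png",cv2.resize(c["color"][120:320,200:480,::-1],None,fx=2.5,fy=2.5))
```

```text
pos [391.   59.9 208.9] psi 58.03 q1,q6 [-0.146  0.412] F [ 0.1  0.7 -1.1] T [ 0.05 -0.01 -0.01] -> offset [ 8.74 12.44 -0.1 ] rot [ 2.000e-02 -0.000e+00 -4.027e+01]
```

Call:
step_arm(
  plan=[
    {"offset": [0,0,-0.3],"rot": [0,0,-40],"gripper": 3},
    {"offset": [0,0,-0.3],"rot": [0,0,-40],"gripper": 3},
    {"offset": [0,0,-0.3],"rot": [0,0,-40],"gripper": 3},
    {"offset": [8.7,12.4,-0.3],"rot": [0,0,-40],"gripper": 3},
    {"offset": [8.7,12.4,-0.3],"rot": [0,0,-40],"gripper": 3},
    {"offset": [8.7,12.4,-0.3],"rot": [0,0,-40],"gripper": 3},
    {"offset": [8.7,12.4,-0.3],"rot": [0,0,-40],"gripper": 3},
    {"offset": [8.7,12.4,-0.3],"rot": [0,0,-40],"gripper": 3},
    {"offset": [8.7,12.4,-0.3],"rot": [0,0,-40],"gripper": 3},
  ],
)

```text
time_s: 11.5
eef_pos: [541.6, 67.2, 211.7]
ee_rot: [-0.0, 0.659, 0.752, -0.0]
force: [-0.1, 0.1, -1.5]
grip_width: 0.456
grip_force: 52.1
```

Run:
```python
from h import *
c=cam("wrist")
go(542.9,68.2,200,98.3)
i=cv2.imread("pics/w2.png"); 
cv2.imwrite("pics/cmp.png",np.hstack([i[200:360,220:420],c["color"][200:360,220:420,::-1]]).repeat(2,0).repeat(2,1))
```

```text
pos [541.6  67.1 212. ] psi 97.6 q1,q6 [-0.091 -0.224] F [-0.3  0.2 -1.7] T [-0.    0.06  0.03] -> offset [0.09 0.15 1.19] rot [-0.02 -0.   -0.7 ]
```

View pics/cmp.png

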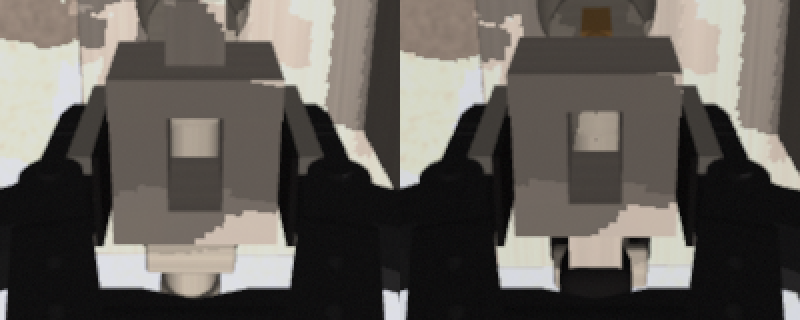

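Both crops show the hub at nearly the same place in the gripper (left 110–279, right 510–680 minus 400), so the first grasp pose can be reused. The brass stem is visible at (598,15).

Call:
step_arm(
  plan=[
    {"offset": [0.13,0.13,0.5],"rot": [0,0,-0.7],"gripper": 3},
    {"offset": [0.13,0.13,1.2],"rot": [0,0,-0.7],"gripper": 3},
    {"offset": [0.13,0.13,1.2],"rot": [0,0,-0.7],"gripper": 3},
    {"offset": [0.13,0.13,1.2],"rot": [0,0,-0.7],"gripper": 3},
  ],
)

```text
time_s: 11.95
eef_pos: [543.5, 68.5, 199.4]
ee_rot: [-0.0, 0.654, 0.757, -0.0]
force: [0.9, 0.7, -2.0]
grip_width: 0.458
grip_force: 52.0
```

Run:
```python
from h import *
go(542.7,68.6,156.6,98.3)
```

```text
pos [543.5  68.5 199.4] psi 98.35 q1,q6 [-0.089 -0.234] F [ 0.9  0.7 -2. ] T [ 0.07 -0.01  0.03] -> offset [ 0.02 -0.07  4.28] rot [-0.03 -0.01  0.05]
```

Call:
step_arm(
  plan=[
    {"offset": [0.02,-0.08,0.6],"rot": [0,0,0],"gripper": 3},
    {"offset": [0.02,-0.08,1.2],"rot": [0,0,0],"gripper": 3},
    {"offset": [0.02,-0.08,1.6],"rot": [0,0,0],"gripper": 3},
    {"offset": [0.02,-0.08,2.0],"rot": [0,0,0],"gripper": 3},
    {"offset": [0.02,-0.08,2.0],"rot": [0,0,0],"gripper": 3},
  ],
)

```text
time_s: 12.45
eef_pos: [542.7, 68.6, 179.0]
ee_rot: [-0.0, 0.654, 0.757, -0.0]
force: [0.6, -0.9, -2.5]
grip_width: 0.457
grip_force: 52.0
```

Run:
```python
from h import *
go(542.7,68.6,156.6,98.3)
```

```text
pos [542.7  68.6 179. ] psi 98.36 q1,q6 [-0.088 -0.234] F [ 0.6 -0.9 -2.5] T [ 0.02 -0.04 -0.04] -> offset [-0.    0.01  2.24] rot [-0.06 -0.02  0.06]
```

No contact force at 7.6 mm below the stem top, so the stem is in the hole. I continue down to the collar.

Call:
step_arm(
  plan=[
    {"offset": [0,0,0.6],"rot": [0,0,0],"gripper": 3},
    {"offset": [0,0,1.2],"rot": [0,0,0],"gripper": 3},
    {"offset": [0,0,1.7],"rot": [0,0,0],"gripper": 3},
    {"offset": [0,0,2.1],"rot": [0,0,0],"gripper": 3},
    {"offset": [0,0,2.25],"rot": [0,0,0],"gripper": 3},
    {"offset": [0,0,2.25],"rot": [0,0,0],"gripper": 3},
  ],
)

```text
time_s: 13.05
eef_pos: [542.8, 68.6, 157.0]
ee_rot: [-0.0, 0.654, 0.757, -0.0]
force: [-0.4, 0.4, -1.2]
grip_width: 0.456
grip_force: 52.1
```

Run:
```python
from h import *
go(542.7,68.6,156.6,98.3)
```

```text
pos [542.8  68.6 157. ] psi 98.36 q1,q6 [-0.089 -0.234] F [-0.4  0.4 -1.2] T [-0.01  0.01 -0.  ] -> offset [ 0.   -0.01  0.04] rot [-0.01 -0.    0.06]
```

Call:
step_arm(
  plan=[
    {"offset": [0,0,0.08],"rot": [0,0,0],"gripper": 3},
    {"offset": [0,0,0.15],"rot": [0,0,0],"gripper": 3},
    {"offset": [0,0,0.15],"rot": [0,0,0],"gripper": 3},
  ],
)

```text
time_s: 13.35
eef_pos: [543.0, 68.6, 156.6]
ee_rot: [0.0, 0.654, 0.757, 0.0]
force: [-2.4, -0.3, 7.1]
grip_width: 0.459
grip_force: 53.1
```

Seated on the collar (7 N at z 156.6). Now I swing it clockwise, which is positive tool z.

Call:
step_arm(
  plan=[
    {"offset": [0,0,-0.05],"rot": [0,0,8],"gripper": 3},
    {"offset": [0,0,-0.05],"rot": [0,0,16],"gripper": 3},
    {"offset": [0,0,-0.05],"rot": [0,0,24],"gripper": 3},
    {"offset": [0,0,-0.05],"rot": [0,0,32],"gripper": 3},
    {"offset": [0,0,-0.05],"rot": [0,0,40],"gripper": 3},
    {"offset": [0,0,-0.05],"rot": [0,0,48],"gripper": 3},
    {"offset": [0,0,-0.05],"rot": [0,0,56],"gripper": 3},
    {"offset": [0,0,-0.05],"rot": [0,0,64],"gripper": 3},
    {"offset": [0,0,-0.05],"rot": [0,0,72],"gripper": 3},
    {"offset": [0,0,-0.05],"rot": [0,0,80],"gripper": 3},
    {"offset": [0,0,-0.05],"rot": [0,0,86],"gripper": 3},
    {"offset": [0,0,-0.05],"rot": [0,0,86],"gripper": 3},
  ],
)

```text
time_s: 14.55
eef_pos: [542.0, 68.3, 156.6]
ee_rot: [0.0, 0.994, 0.106, -0.001]
force: [-8.0, -3.5, 7.4]
grip_width: 0.462
grip_force: 53.1
```

Run:
```python
from h import *
go(542.9,68.6,156.6,8.3)
```

```text
pos [542.   68.3 156.6] psi 12.22 q1,q6 [-0.089  1.269] F [-8.  -3.5  7.4] T [-0.47  1.32  0.07] -> offset [ 0.1  -0.01 -0.  ] rot [0.02 0.16 3.92]
```

Call:
step_arm(
  plan=[
    {"offset": [0,0,0],"rot": [0,0,4],"gripper": 3},
    {"offset": [0,0,0],"rot": [0,0,7],"gripper": 3},
    {"offset": [0,0,0],"rot": [0,0,9],"gripper": 3},
    {"offset": [0,0,0],"rot": [0,0,9],"gripper": 3},
  ],
)

```text
time_s: 14.95
eef_pos: [542.0, 68.4, 156.6]
ee_rot: [0.0, 1.0, 0.029, -0.001]
force: [-9.1, -2.4, 6.5]
grip_width: 0.456
grip_force: 53.1
```

Run:
```python
from h import *
go(542.9,68.6,156.6,0)
```

```text
pos [542.   68.4 156.6] psi 3.34 q1,q6 [-0.089  1.424] F [-9.1 -2.4  6.5] T [-0.37  1.34  0.11] -> offset [ 0.09 -0.02 -0.  ] rot [0.04 0.15 3.34]
```

Call:
step_arm(
  plan=[
    {"offset": [0,0,0],"rot": [0,0,1.5],"gripper": 3},
    {"offset": [0,0,0],"rot": [0,0,3],"gripper": 3},
    {"offset": [0,0,0],"rot": [0,0,3],"gripper": 3},
  ],
)

```text
time_s: 15.25
eef_pos: [542.0, 68.4, 156.6]
ee_rot: [0.0, 1.0, 0.003, -0.001]
force: [-8.2, -2.7, 6.7]
grip_width: 0.456
grip_force: 53.1
```

Run:
```python
from h import *
go(542.9,68.6,156.6,0)
```

```text
pos [542.   68.4 156.6] psi 0.36 q1,q6 [-0.089  1.476] F [-8.2 -2.7  6.7] T [-0.37  1.3   0.13] -> offset [ 0.09 -0.02 -0.  ] rot [0.05 0.15 0.36]
```

Call:
step_arm(
  plan=[
    {"offset": [0,0,0],"rot": [0,0,1],"gripper": 3},
    {"offset": [0,0,0],"rot": [0,0,2],"gripper": 3},
    {"offset": [0,0,0],"rot": [0,0,2],"gripper": 3},
  ],
)

```text
time_s: 15.55
eef_pos: [542.0, 68.4, 156.6]
ee_rot: [0.0, 1.0, -0.014, -0.001]
force: [-8.3, -2.4, 7.0]
grip_width: 0.459
grip_force: 53.1
```

Run:
```python
from h import *
go(542.9,68.6,156.6,0)
c=cam("wrist"); save(c,"w5.png")
```

```text
pos [542.   68.4 156.6] psi -1.62 q1,q6 [-0.089  1.511] F [-8.3 -2.4  7. ] T [-0.36  1.26  0.15] -> offset [ 0.09 -0.03 -0.  ] rot [ 0.05  0.15 -1.62]
```

View pics/w5.png

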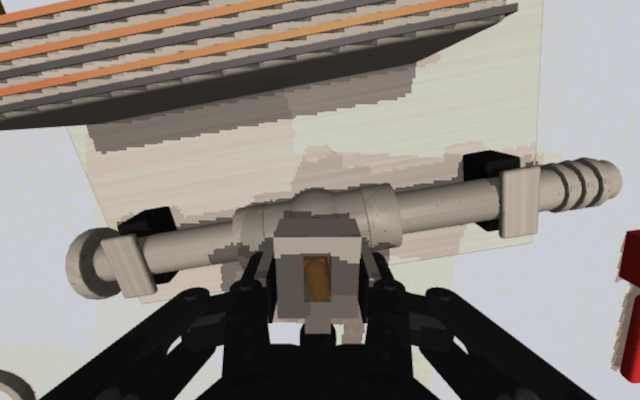

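The picture shows the stem in the hole at (317,280), lagging the hub by the free play, and the lever across the pipe. I continue to the hard stop.

Call:
step_arm(
  plan=[
    {"offset": [0,0,0],"rot": [0,0,1],"gripper": 3},
    {"offset": [0,0,0],"rot": [0,0,2],"gripper": 3},
    {"offset": [0,0,0],"rot": [0,0,2],"gripper": 3},
  ],
)

```text
time_s: 15.9
eef_pos: [542.0, 68.4, 156.6]
ee_rot: [0.001, 1.0, -0.031, -0.001]
force: [-8.9, -2.8, 6.7]
grip_width: 0.455
grip_force: 53.2
```

Run:
```python
from h import *
go(542.9,68.6,156.6,0)
c=cam("wrist");h=cv2.cvtColor(c["color"],cv2.COLOR_RGB2HSV)
m=((h[...,0]>8)&(h[...,0]<30)&(h[...,1]>110)).astype(np.uint8); m[:250]=0;m[310:]=0;m[:,:290]=0;m[:,345:]=0
q=np.argwhere(m)[:,::-1].astype(np.float32);print(len(q),cv2.minAreaRect(q))
```

```text
pos [542.   68.4 156.6] psi -3.56 q1,q6 [-0.089  1.545] F [-8.9 -2.8  6.7] T [-0.4   1.31  0.59] -> offset [ 0.09 -0.03 -0.  ] rot [ 0.07  0.14 -3.56]
1005 ((317.54998779296875, 278.3499755859375), (46.10336685180664, 24.748737335205078), 81.8698959350586)
```

Call:
step_arm(
  plan=[
    {"offset": [0,0,0],"rot": [0,0,1],"gripper": 3},
    {"offset": [0,0,0],"rot": [0,0,1],"gripper": 3},
  ],
)

```text
time_s: 16.15
eef_pos: [542.0, 68.4, 156.6]
ee_rot: [0.001, 0.999, -0.039, -0.001]
force: [-8.3, -3.0, 6.9]
grip_width: 0.458
grip_force: 53.3
```

Run:
```python
from h import *
go(542.9,68.6,156.6,0)
```

```text
pos [542.   68.4 156.6] psi -4.52 q1,q6 [-0.088  1.562] F [-8.3 -3.   6.9] T [-0.36  1.26  0.86] -> offset [ 0.08 -0.02 -0.  ] rot [ 0.08  0.14 -4.52]
```

Torque is climbing steeply (0.59 to 0.86 N m), so this is the hard stop. I unload, release and withdraw.

Call:
step_arm(
  plan=[
    {"offset": [0,0,0],"rot": [0,0,-2],"gripper": 3},
    {"offset": [0,0,0],"rot": [0,0,-2],"gripper": 8.5},
    {"offset": [0,0,0],"rot": [0,0,-2],"gripper": 8.5},
    {"offset": [0,0,0],"rot": [0,0,-2],"gripper": 8.5},
    {"offset": [0,0,0],"rot": [0,0,-2],"gripper": 8.5},
    {"offset": [0,0,-3],"rot": [0,0,-2],"gripper": 8.5},
    {"offset": [0,0,-7],"rot": [0,0,-2],"gripper": 8.5},
    {"offset": [0,0,-11],"rot": [0,0,-2],"gripper": 8.5},
    {"offset": [0,0,-11],"rot": [0,0,-2],"gripper": 8.5},
    {"offset": [0,0,-11],"rot": [0,0,-2],"gripper": 8.5},
    {"offset": [0,0,-11],"rot": [0,0,-2],"gripper": 8.5},
  ],
)

```text
time_s: 17.25
eef_pos: [542.5, 68.6, 264.9]
ee_rot: [-0.0, 1.0, -0.023, -0.001]
force: [-1.0, -0.6, 0.2]
grip_width: 0.996
grip_force: 0.0
```

Run:
```python
from h import *
c=cam("wrist"); save(c,"w6.png"); P=cloud(c)
m=(abs(P[...,2]-106)<6)&(np.hypot(P[...,0]-543,P[...,1]-69)<35)&(c["depth"]>0)
print("hub top z",np.median(P[m][:,2]),cv2.minAreaRect(P[m][:,:2].astype(np.float32)))
h=cv2.cvtColor(c["color"],cv2.COLOR_RGB2HSV)
b=(h[...,0]>8)&(h[...,0]<30)&(h[...,1]>110)&(P[...,2]>107)&(np.hypot(P[...,0]-543,P[...,1]-69)<25)
print("brass",b.sum(),P[b][:,2].max(),cv2.minAreaRect(P[b][:,:2].astype(np.float32)))
go(500,69,250,0)
```

```text
hub top z 106.25229797083051 ((542.0599975585938, 68.29940032958984), (44.71131896972656, 40.01685333251953), 0.23964467644691467)
brass 297 113.65721039411639 ((542.9991455078125, 68.25395965576172), (21.90794563293457, 9.841307640075684), 7.382091522216797)
pos [542.5  68.6 264.8] psi -2.65 q1,q6 [-0.089  1.528] F [ 0.2 -0.1 -0.1] T [ 0.01  0.   -0.03] -> offset [-4.24  0.16  1.49] rot [-0.01  0.14 -2.65]
```

View pics/w6.png

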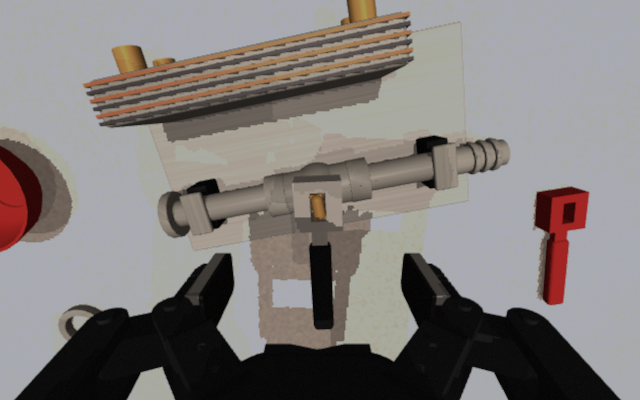

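The picture shows the hub at (318,200) with the stem through it, its top at z = 106.3 (fully down). The grip at (320,290) points to the free side. The stem's yaw of 7.4° is square to the pipe, so the valve is shut, and the gripper is clear.

```bash
python3 -c "
from rig import *
print(finish_job())"
```

```text
the job is handed in; nothing more can be done
None
```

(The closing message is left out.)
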